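# Ratchet the glue press shut by three clicks and hold it

### The job

Pull the drawer of the low wooden cabinet wide open by its brass bar. Then take the lever of the little green glue press inside it by its upright orange grip and swing it anticlockwise (seen from above) until it has clicked three times, one tooth of the ratchet per click, but never a fourth: the ratchet cannot be turned back and a fourth click would crush the glued carving. Finish still gripping the orange grip, holding the lever there at its third click with the drawer open, and leave the glue bottle and the tools on the bench where they are.

Things in the scene. Friction and masses are not known exactly. Their poses are not given: they have to be found in the camera images.
- cabinet_drawer0 (a joint): How far the drawer is pulled out, in m: 0 shut, 0.165 at its end stop. 5 N of friction; it stays where it is left. Wide open: 0.14 or more. The dark-wood cabinet round it is fixed, 270 mm deep, 320 wide, 130 high; the drawer's front reaches 117 mm above the bench, its side walls 108 mm.
- cabinet_drawer0_handle (a point): Middle of the drawer's brass bar: round, level, 11 mm thick, 120 mm long, 92 mm above the bench, its centre line 35 mm in front of the drawer's front (29 mm clear behind). Can be pinched from above. Its axes are the cabinet's: x from front to back, the drawer opening along -x; y along the bar; z up. Thin posts carry it 51 mm either side of the middle.
- lever (a joint): Ratchet lever angle, rad, growing anticlockwise seen from above. Starts slack, 0 to 0.15. Clicks 1, 2, 3 fall at about 0.46, 0.68, 0.90: the push grows to 6 to 11 N at the grip, then drops as the red pawl falls behind a tooth. Eased back, it rests on the pawl at 0.49, 0.71, 0.93. Click 4 would fall at 1.12; end stop 1.26. A light spring (0.35 Nm/rad) resists.
- lever_grip: Upright orange lever grip: round post 16 mm thick, 43 mm tall. Origin: centre of its foot, on the lever arm, 61 mm above the bench; its top is at 104 mm, inside the drawer, free for 40 mm around. It moves on a level circle of 75 mm radius and spins freely on its pin. From the pivot it points straight to the cabinet's front at lever angle 0.70, and 0.70 rad clockwise of that (towards +y) at 0.
- lever_pivot (a point): Point on the lever's upright pivot axis, at the height of the foot of the orange grip (61 mm above the bench); on the middle line of the drawer, 157 mm behind the bar handle. It moves with the drawer.
- gouge_a: Carving gouge with a wooden handle, about 240 mm long, 28 mm thick, lying on the right of the bench. Origin: its middle, on the bench. Bystander.
- gouge_b: Carving gouge with a wooden handle, about 240 mm long, 28 mm thick, lying on the right of the bench. Origin: its middle, on the bench. Bystander.
- mallet: Round pale carver's mallet standing on its head, 90 mm across, 250 mm tall, on the right of the bench. Origin: centre of its foot. Bystander.
- pencil: Yellow pencil, 190 mm long, 8 mm thick, lying on the left. Origin: its middle, on the bench. Bystander.
- stone: Two-coloured sharpening stone, 150 x 50 x 24 mm, lying on the left. Origin: centre of its underside. Bystander.
- glue: White glue bottle with a red cap, 44 mm across, 100 mm tall, standing on the cabinet's top, about its middle. Origin: centre of its foot. Bystander.

How it is judged:
On the way, in this order (a step that is already met when the one before it is completed fails the run):
1. the drawer is pulled wide open (140 mm or more) with the lever still slack (value of joint cabinet_drawer0 above 0.14 m and value of joint lever below 0.4 rad), for 0.1 s.
2. the gripper has advanced the lever by its grip past the first click (value of joint lever above 0.47 rad and contact force between the fingers and lever_grip above 2 N).
3. the lever is past its third click (value of joint lever above 0.885 rad and contact force between the fingers and lever_grip above 2 N), for 0.1 s.
At the end, for the whole second after the job is handed in: The drawer is at least 140 mm open, the lever stands still at its third click (0.885 to 1.07 rad, the fourth tooth not reached), and the fingers still hold the orange grip with more than 2 N (all of step 3 and value of joint cabinet_drawer0 above 0.14 m and value of joint lever below 1.07 rad and velocity of joint lever between -0.05 and 0.05 rad/s); the arm keeps its last pose, push and grip.
It fails at once if a fourth click: the glued carving is crushed (value of joint lever above 1.11 rad).
It fails at once if the glue bottle, the mallet, the stone, the pencil or a gouge is moved by more than 30 mm (distance of any of gouge_a, gouge_b, mallet, pencil, stone, glue from where it was at the start of the episode above 0.03 m).
It also fails if it takes over 70 s, if anything falls off the work surface, if the arm or the gripper's body presses on something with over 40 N, if the wrist force passes 120 N, or if a joint passes its speed limit or range.

### The arm

A 6-joint arm with a two-finger parallel gripper is mounted at the origin on the work surface. World frame = base frame: x ahead of the robot, y to its left, z up, the work surface at z = 0. Lengths are in m, angles in rad, forces in N, time in s.
With the tool pointing down it reaches from about 0.25 to 0.725 m from the base axis. Payload 4 kg.
Tool frame: the origin (TCP) lies midway between the tips of the shut fingers; the grasp point (between the pads) lies 19 mm behind it (env.pinch_z is the distance from the TCP to the grasp point, in m); z points along the fingers, y is the line along which they close (so a half turn about z gives the same grasp; the last joint's range is limited). The gripper opens to 85 mm and grips with 20 to 120 N. Pads are 22 mm wide; open, the fingers measure 114 mm over their backs; the gripper's body (76 mm by 85 mm) begins 54 mm behind the grasp point. The pads swing forward as they close: fully open they stand 13 mm farther back than shut.
Start: joints at [-1.316, 0.241, 0.005, 1.335, 0, 1.571], TCP at [0.126, -0.484, 0.198] pointing down, gripper open.
Joint ranges: [-2.72, 2.72], [-1.05, 1.87], [-1.09, 1.28], [-1.99, 2.15], [-1.42, 1.44], [-3.14, 3.14]. Speed limits (rad/s): [2.79, 2.79, 3.14, 3.14, 3.14, 3.14].

### API

Orientations are given as a unit quaternion [x, y, z, w].
In Python, from rig import telemetry, optics, order, env gives the robot as it stands.
- The arm moves only by the tool play_rows, never from a script. Its argument "steps" is one flat list of numbers, 5 for each row, row after row: the shift along the tool's x, y, z in mm, then the turn about the tool's z in degrees, then the closure, from 0 (fully open) to 1 (shut). In form: [x, y, z, turn, claw, x, y, z, turn, claw, ...]. A call has 1 to 12 rows; each row shifts and turns the commanded pose from where the row before left it, along the tool's axes as they then stand; what a row does not reach is not made up. A row lasts 1/12 s, in which the tool goes at most 41.7 mm and 7.16 degrees, less where a joint would pass 70% of its speed; a pose out of reach is approached as far as the arm can. A call with a gripper value outside its range is refused whole. The fingers move at their own pace and stop on an object; "force" is the grip in N (left out, the last holds). Time passes only in rows, so rows that do not move let the fingers close. It gives the time, the measured TCP pose, the force, the opening and the grip force at its end, in the units of the state.
- telemetry.state(): the state, without advancing time (a new reading comes with each control period).
- optics.camera(name): name is "side" or "top" or "wrist"; returns the picture (400x640x3 uint8, red, green, blue); there is no depth.
- optics.camera_info(name): a dict with "fx", "fy", "cx", "cy" (pixels), "extrinsics" (4x4, takes a point from world to camera coordinates). Camera axes: x right, y up, looking along -z (the intrinsics and any distortion apply to the point x, -y, -z); pixel columns grow to the right and rows downward; lengths in m; the calibration is good to about 2 mm. A picture is of the moment at which its call begins: read the wrist's pose just before it. camera_info takes no time and is no camera call; for the wrist camera it gives the pose at the moment of the call.
- order.sign_off(): hands the job in; it is judged then, once.
Trained networks look in the newest picture that a camera, given by its name, has taken for a name from the list of things; names that differ only in an ending like _2 or _b are one class to them, and where a whole thing is asked for, a point or a joint stands for the part that bears it (a point fixed in the world has none). Each returns a list of dicts, best first, with "conf" (0 to 1); they miss things now and then, are a little off and sometimes report something else, mostly with a low value. They report only what shows in the picture. A call takes as long as a camera call.
- optics.find_in(target, camera): "extent" ([left, top, right, bottom] as shares, 0 to 1, of the picture: columns of its width, rows of its height, round what is visible of it).
- optics.silhouettes(target, camera): "region" (400x640 bool, what is visible of it) and "extent" ([left, top, right, bottom] as shares, 0 to 1, of the picture: columns of its width, rows of its height, round what is visible of it).
- optics.spot_point(target, camera): "centre" ([column, row] as shares, 0 to 1, of the picture: columns of its width, rows of its height: a listed point, or the origin of a listed thing).
The state is a dict: "time": time; "qpos": joint angles; "joint_velocities": joint speeds; "tau": joint torques, N m; "position": TCP position; "tcp_rot": TCP orientation; "contact_force": force on the tool from outside, world axes, zero at the start; "wrist_torque": the same for the moment, N m; "width": opening from 0.0 (shut) to 1.0 (fully open); "finger_force": force on a finger pad.
Only numpy, scipy, OpenCV 4.12 (cv2) and the standard library are available. Lean on these libraries where they do the work, as an engineer would, in place of code of your own. Each camera call takes 0.05 s, during which the arm holds its last target. There are 200 camera calls.

## Working session

There is one attempt and no reset: what is moved stays moved. The work goes in short steps, Python scripts to look and compute and a tool call to move; the robot and the scene stay as the last step left them, time stands still between calls to the robot, and variables do not carry over. Pictures are saved under pics/ and viewed, at most 12 in all, crops included, and the job is handed in when it is done.

Besides the shell and the picture viewer there is one more tool, called after "Call:" as name(argument=value, ...) on one line, values as JSON. play_rows: Moves the arm, as the interface text tells. Its arguments: {"type":"object","properties":{"steps":{"type":"array"},"force":{"type":"number"}},"required":["steps"]}

```bash
mkdir -p pics; ls; cat > h.py <<'E'
from rig import telemetry, optics, order, env
import numpy as np, cv2
from scipy.spatial.transform import Rotation as R
def ray(cam,px):
    i=optics.camera_info(cam);E=np.array(i["extrinsics"])
    d=np.array([(px[0]-i["cx"])/i["fx"],-(px[1]-i["cy"])/i["fy"],-1.])
    return -E[:3,:3].T@E[:3,3],E[:3,:3].T@d
def onz(cam,c,z):
    o,d=ray(cam,(c[0]*640,c[1]*400));return o+d*(z-o[2])/d[2]
def proj(cam,p):
    i=optics.camera_info(cam);E=np.array(i["extrinsics"]);q=E[:3,:3]@p+E[:3,3]
    return i["cx"]+i["fx"]*q[0]/-q[2], i["cy"]-i["fy"]*q[1]/-q[2]
def save(cam,n):
    im=optics.camera(cam);cv2.imwrite(f"pics/{n}.png",im[:,:,::-1]);return im
E
python3 - <<'E'
from h import *
np.set_printoptions(precision=4,suppress=True)
s=telemetry.state();print(s["time"],s["position"],s["tcp_rot"],R.from_quat(s["tcp_rot"]).as_matrix(),s["width"],env.pinch_z)
a=save("top","top0");b=save("side","side0")
cv2.imwrite("pics/both.png",np.vstack([a,b])[:,:,::-1][:, :])
for c in("top","side"):
    print(c,{k:v for k,v in optics.camera_info(c).items()})
    for t,z in(("cabinet_drawer0_handle",.092),("glue",0.13),("mallet",0),("stone",0)):
        for r in optics.spot_point(t,c)[:2]: print(t,r,onz(c,r["centre"],z))
    for r in optics.silhouettes("cabinet_drawer0_handle",c)[:2]:print(r["conf"],r["extent"],r["region"].sum())
im=cv2.resize(np.vstack([a,b]),(480,600));
E
```

```text
pics
0.0 [ 0.1258 -0.4832  0.1972] [ 0.9919  0.127  -0.0001 -0.001 ] [[ 0.9677  0.252  -0.0006]
 [ 0.252  -0.9677  0.002 ]
 [-0.     -0.0021 -1.    ]] 0.9975377182904328 0.0187
top {'fx': 426.1599272120386, 'fy': 426.1599272120386, 'cx': 320.3971558619902, 'cy': 201.2103140561653, 'extrinsics': array([[-0.0208, -0.9997, -0.0101, -0.0278],
       [ 0.9904, -0.022 ,  0.1365, -0.5397],
       [-0.1367, -0.0072,  0.9906, -1.1811],
       [ 0.    ,  0.    ,  0.    ,  1.    ]])}
cabinet_drawer0_handle {'centre': [0.4437, 0.459], 'conf': 0.96} [0.5824 0.0592 0.092 ]
cabinet_drawer0_handle {'centre': [0.7011, 0.4173], 'conf': 0.6} [ 0.6187 -0.3945  0.092 ]
glue {'centre': [0.3763, 0.326], 'conf': 0.57} [0.7242 0.1711 0.13  ]
stone {'centre': [0.2514, 0.4338], 'conf': 0.75} [0.638  0.4349 0.    ]
0.71 [0.3516, 0.3598, 0.5255, 0.4835] 2650
side {'fx': 380.9580644530431, 'fy': 380.9580644530431, 'cx': 311.9955924814995, 'cy': 192.50844835673288, 'extrinsics': array([[-0.9636, -0.2674,  0.0051,  0.4948],
       [ 0.1942, -0.6865,  0.7007, -0.1981],
       [-0.1839,  0.6762,  0.7134, -1.2325],
       [ 0.    ,  0.    ,  0.    ,  1.    ]])}
cabinet_drawer0_handle {'centre': [0.4513, 0.5277], 'conf': 0.68} [0.5764 0.0561 0.092 ]
glue {'centre': [0.3606, 0.5563], 'conf': 0.96} [0.7189 0.1795 0.13  ]
mallet {'centre': [0.4873, 0.3617], 'conf': 0.91} [ 0.6273 -0.4081  0.    ]
stone {'centre': [0.3547, 0.8108], 'conf': 0.67} [0.6406 0.4275 0.    ]
0.95 [0.4002, 0.4292, 0.4569, 0.666] 1717
```

View pics/top0.png

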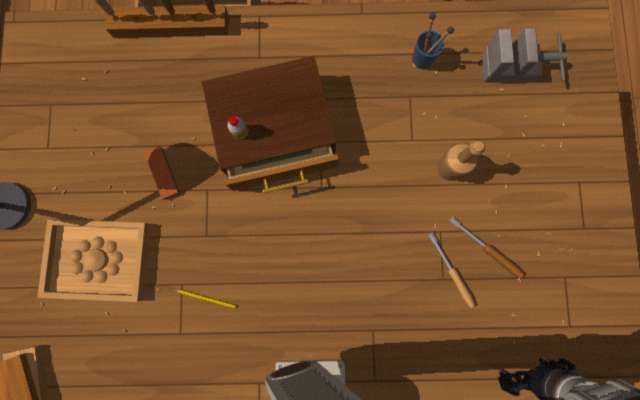

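View pics/side0.png

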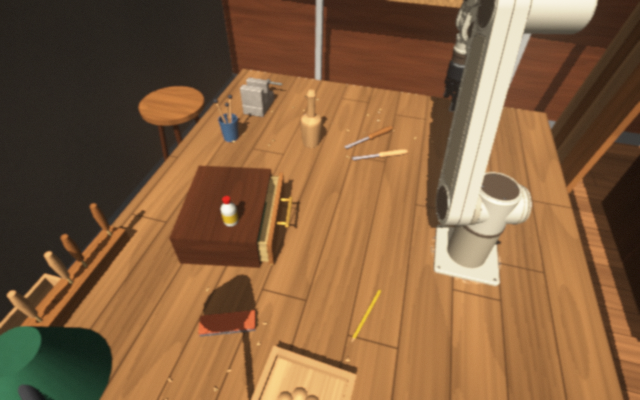

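```bash
python3 - <<'E'
from h import *
np.set_printoptions(precision=4,suppress=True)
a=cv2.imread("pics/top0.png");hsv=cv2.cvtColor(a,cv2.COLOR_BGR2HSV)
m=cv2.inRange(hsv,(18,150,110),(35,255,255));roi=np.zeros_like(m);roi[165:200,255:315]=m[165:200,255:315]
ys,xs=np.nonzero(roi);print(len(xs),xs.min(),xs.max(),ys.min(),ys.max())
P=np.array([onz("top",((x+.5)/640,(y+.5)/400),.092) for x,y in zip(xs,ys)])[:,:2]
l=cv2.fitLine(P.astype(np.float32),cv2.DIST_HUBER,0,.001,.001).ravel();print("bar line",l,"yaw",np.arctan2(-l[0],l[1]) if l[1]>0 else np.arctan2(l[0],-l[1]))
t=(P-l[2:])@l[:2];print(t.min(),t.max(), l[2:]+l[:2]*(t.min()+t.max())/2)
# dark cabinet top corners
r=optics.silhouettes("cabinet_drawer0_handle","top")
gl=np.array([205,85]),np.array([316,57]),np.array([335,147]),np.array([218,170])
for p in gl: print(onz("top",p/np.array([640,400]),.13))
c=cv2.resize(a[50:200,190:350],(800,600)[:2],interpolation=cv2.INTER_CUBIC) if 0 else cv2.resize(a[50:200,190:350],None,fx=4,fy=4,interpolation=cv2.INTER_CUBIC)
z=cv2.resize(roi[50:200,190:350],None,fx=4,fy=4);c[z>0]=(255,0,255) if 0 else c[z>0]
cv2.imwrite("pics/crop0.png",c)
E
```

```text
221 262 307 171 192
bar line [ 0.2078 -0.9782  0.5784  0.055 ] yaw 0.20935366
-0.06533012191148313 0.06156597042735929 [0.578  0.0568]
[0.8555 0.2703 0.13  ]
[ 0.929  -0.0363  0.13  ]
[ 0.672  -0.0823  0.13  ]
[0.6163 0.2316 0.13  ]
```

View pics/crop0.png

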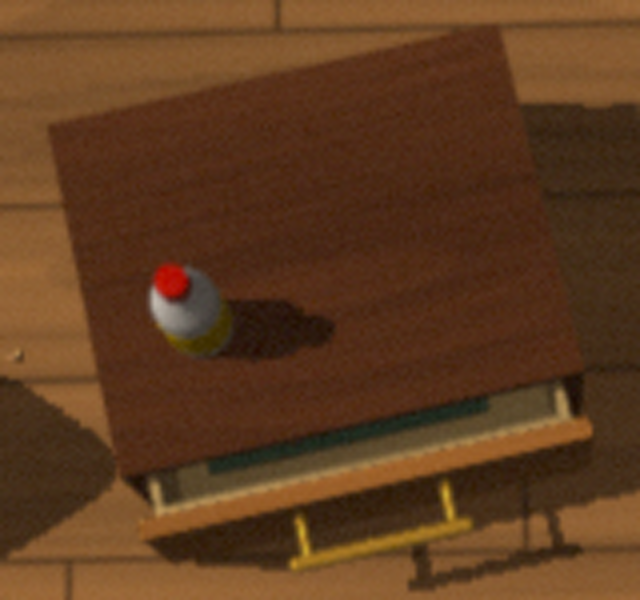

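Call:
play_rows(steps=[32,-23,0,0,0,32,-23,0,0,0,32,-23,0,0,0,32,-23,0,0,0,32,-23,0,0,0,32,-23,0,0,0,32,-23,0,0,0,32,-23,0,0,0,32,-23,0,0,0,32,-23,0,0,0,32,-23,0,0,0,32,-23,0,0,0.3], force=40)

```text
time: 1.65
position: [0.4291, -0.1182, 0.1984]
tcp_rot: [0.992, 0.127, 0.0, 0.0]
contact_force: [0.2, -1.1, 0.5]
width: 0.886
finger_force: 0.0
```

Call:
play_rows(steps=[0,0,0,-7,0.65,0,0,0,-7,0.65,0,0,0,-7,0.65,0,0,0,-7,0.65,0,0,0,-7,0.65,0,0,0,-7,0.65,0,0,0,-7,0.65,0,0,0,-7,0.65,0,0,0,-7,0.65,0,0,0,-7,0.65,0,0,0,-7,0.65,0,0,0,-7,0.65])

```text
time: 2.65
position: [0.4281, -0.12, 0.1982]
tcp_rot: [0.65, 0.76, 0.0, 0.0]
contact_force: [0.5, 0.0, -0.1]
width: 0.349
finger_force: 0.0
```

```bash
cat >> h.py <<'E'
np.set_printoptions(precision=4,suppress=True)
def here():
    s=telemetry.state();M=R.from_quat(s["tcp_rot"]).as_matrix();p=np.array(s["position"])
    print("t",s["time"],"p",p,"y-angle",np.degrees(np.arctan2(M[1,1],M[0,1])),"w",s["width"],"F",s["contact_force"],"ff",s["finger_force"],"q5",s["qpos"][5]);return p,M
def tomove(target):
    p,M=here();print("tool mm",1000*M.T@(np.array(target)-p))
E
python3 -c "
from h import *
tomove([.578,.057,.198])"
```

```text
t 2.65 p [ 0.4281 -0.12    0.1982] y-angle 8.94854419389657 w 0.34882435832462266 F [ 0.4541  0.0235 -0.1018] ff 0.0 q5 1.1413747364265998
tool mm [151.503  175.6125   0.2135]
```

Call:
play_rows(steps=[25,29,0,0,0.65,25,29,0,0,0.65,25,29,0,0,0.65,25,29,0,0,0.65,25,29,0,0,0.65,25,29,0,0,0.65,0,0,0,-2.2,0.65,0,0,0,0,0.65])

```text
time: 3.32
position: [0.5784, 0.0563, 0.1969]
tcp_rot: [0.636, 0.772, -0.001, -0.0]
contact_force: [0.6, 0.3, -0.1]
width: 0.353
finger_force: 0.0
```

```bash
python3 - <<'E'
from h import *
tomove([.578,.057,.198])
a=save("wrist","w1")
for r in optics.spot_point("cabinet_drawer0_handle","wrist"): print(r,onz("wrist",r["centre"],.092))
hsv=cv2.cvtColor(a,cv2.COLOR_RGB2HSV)
m=cv2.inRange(hsv,(18,150,110),(35,255,255));m=cv2.morphologyEx(m,cv2.MORPH_OPEN,np.ones((5,5)))
cv2.imwrite("pics/m1.png",m)
P=np.array([onz("wrist",((x+.5)/640,(y+.5)/400),.092)[:2] for y,x in np.argwhere(m)[::7]])
print(len(P)); rr=cv2.minAreaRect(P.astype(np.float32)) if len(P) else 0;print(rr)
E
```

```text
t 3.3167 p [0.5784 0.0563 0.1969] y-angle 11.02367617875226 w 0.3525481782327812 F [ 0.6139  0.2737 -0.1034] ff 0.0 q5 1.4754033032538776
tool mm [ 0.8095 -0.2677 -1.1192]
{'centre': [0.5037, 0.468], 'conf': 0.59} [0.5767 0.0544 0.092 ]
309
((0.7507309317588806, 0.1783924698829651), (0.04031636565923691, 0.058285947889089584), 16.55865478515625)
```

View pics/w1.png

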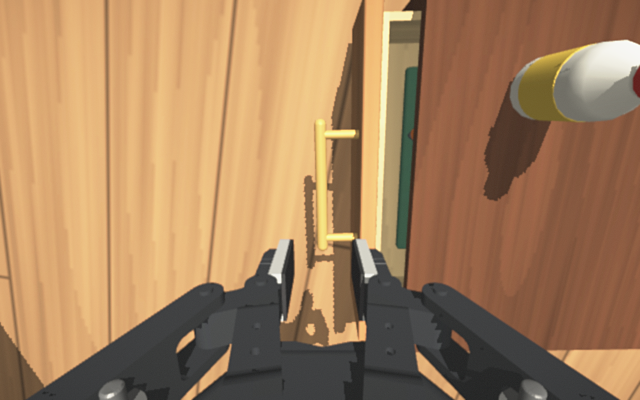

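```bash
python3 - <<'E'
from h import *
e=[onz("wrist",(c/640,r/400),.092) for c,r in((320,119),(322.5,249))]
f=[onz("wrist",(c/640,r/400),.117) for c,r in((365,20),(364,230))]
for a in(e,f):
    d=a[0]-a[1];print(a,np.linalg.norm(d),np.degrees(np.arctan2(-d[0],d[1])))
mid=(e[0]+e[1])/2;print(mid);tomove([mid[0],mid[1],.073])
E
```

```text
[array([0.5627, 0.1165, 0.092 ]), array([ 0.5891, -0.0098,  0.092 ])] 0.12901009372183359 11.790696385288111
[array([0.5829, 0.1944, 0.117 ]), array([0.6207, 0.0281, 0.117 ])] 0.17061710761958934 12.795266695291609
[0.5759 0.0533 0.092 ]
t 3.4167 p [0.5772 0.0543 0.1977] y-angle 10.767726777119586 w 0.35001552535048863 F [ 0.1031 -0.0325  0.7061] ff 0.0 q5 1.4768099194025655
tool mm [ -0.6783  -1.3035 124.7038]
```

Call:
play_rows(steps=[-1,-1.5,0,-1.2,0.7,0,0,30,0,0.7,0,0,30,0,0.7,0,0,25,0,0.7,0,0,20,0,0.7,0,0,18,0,0.7,0,0,0,0,0.7], force=50)

```text
time: 4.0
position: [0.5726, 0.0514, 0.0717]
tcp_rot: [0.63, 0.777, -0.003, -0.003]
contact_force: [-1.1, -0.0, 0.1]
width: 0.299
finger_force: 0.0
```

Call:
play_rows(steps=[0,0,0,0,1,0,0,0,0,1,0,0,0,0,1,0,0,0,0,1,0,0,0,0,1,0,0,0,0,1], force=50)

```text
time: 4.5
position: [0.5769, 0.0532, 0.0759]
tcp_rot: [0.629, 0.777, 0.001, 0.001]
contact_force: [0.5, -0.0, -0.0]
width: 0.001
finger_force: 0.0
```

```bash
python3 -c "
from h import *
here()"
```

```text
t 4.5 p [0.5769 0.0532 0.0759] y-angle 12.004137455149708 w 0.0009447897932834021 F [ 0.4958 -0.0413 -0.0127] ff 0.0 q5 1.453172392794248
```

```bash
python3 - <<'E'
from h import *
a=save("wrist","w2");b=save("side","s2");here()
cv2.imwrite("pics/s2c.png",cv2.resize(b[120:300,160:400],None,fx=3,fy=3,interpolation=2)[:,:,::-1])
E
```

```text
t 4.6 p [0.5766 0.0532 0.0755] y-angle 12.007284369331831 w 0.00045075578245576923 F [-0.5387  0.142   0.7515] ff 0.0 q5 1.453184550891657
```

View pics/w2.png

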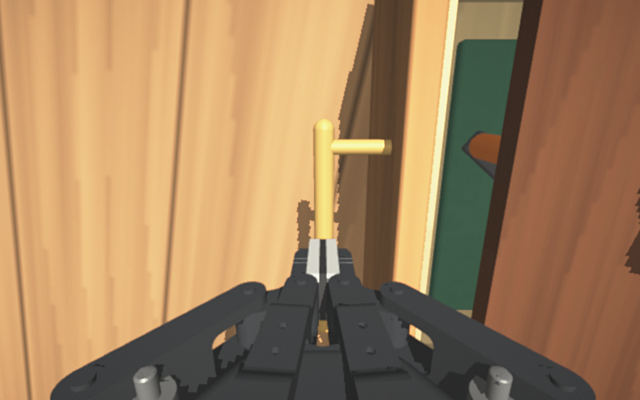

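View pics/s2c.png

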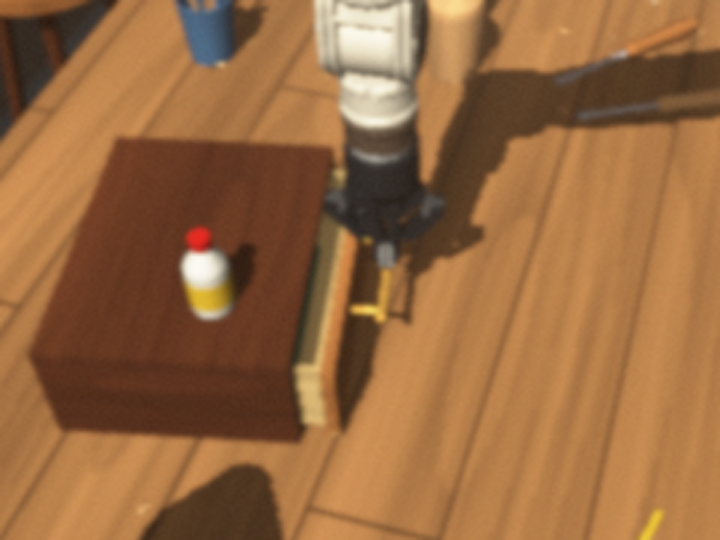

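```bash
python3 - <<'E'
from h import *
p,M=here();i=optics.camera_info("wrist");E=np.array(i["extrinsics"]);print(i["fx"],"cam",-E[:3,:3].T@E[:3,3],"look",-E[2,:3],"right",E[0,:3])
print("tcp px",proj("wrist",p),"grasp px",proj("wrist",p-M[:,2]*.0187))
ex=np.array([np.cos(.209),np.sin(.209),0]);ey=np.array([-ex[1],ex[0],0])
for mid in([.5759,.0533],[.578,.0568]):
    for t in(-.06,0,.051,.06): print(t,proj("wrist",np.r_[mid,.092]+ey*t))
# depth from bar end/post: two known points row 121/147 -> solve z
for z in(.06,.08,.092,.1,.11):
    a=onz("wrist",(323/640,120/400),z);b=onz("wrist",(325/640,147/400),z);print(z,a,np.linalg.norm(a-b), "width",np.linalg.norm(onz("wrist",(314/640,.4),z)-onz("wrist",(333/640,.4),z)))
b=optics.silhouettes("cabinet_drawer0_handle","side")
for c in("top","side"):
    optics.camera(c)
    for r in optics.spot_point("cabinet_drawer0_handle",c)[:1]: print(c,r,onz(c,r["centre"],.092))
E
```

```text
t 4.6 p [0.5766 0.0532 0.0755] y-angle 12.007284369331831 w 0.00045075578245576923 F [-0.5387  0.142   0.7515] ff 0.0 q5 1.453184550891657
299.3937099308647 cam [0.5616 0.1226 0.2501] look [ 0.059  -0.2787 -0.9586] right [ 0.9781  0.2083 -0.0004]
tcp px (np.float64(322.809342333506), np.float64(228.92481333812043)) grasp px (np.float64(322.8175099430947), np.float64(241.4129916202753))
-0.06 (np.float64(321.6494354401358), np.float64(326.987350674139))
0 (np.float64(321.65951010809613), np.float64(239.39377497618608))
0.051 (np.float64(321.66979647402667), np.float64(149.959604405903))
0.06 (np.float64(321.67181240034984), np.float64(132.43225802651097))
-0.06 (np.float64(326.0785881158399), np.float64(323.00619797025746))
0 (np.float64(326.53183246394036), np.float64(234.57772211340242))
0.051 (np.float64(326.9950230411737), np.float64(144.20872590268732))
0.06 (np.float64(327.0858493755948), np.float64(126.4884071514633))
0.06 [0.5631 0.1173 0.06  ] 0.016482043274348778 width 0.012109832376303723
0.08 [0.5629 0.1179 0.08  ] 0.014748114680077818 width 0.01083586504837058
0.092 [0.5628 0.1182 0.092 ] 0.01370775752351525 width 0.010071484651610698
0.1 [0.5628 0.1184 0.1   ] 0.013014186085806892 width 0.00956189772043744
0.11 [0.5627 0.1187 0.11  ] 0.012147221788671383 width 0.008924914056470763
top {'centre': [0.4431, 0.457], 'conf': 0.68} [0.5846 0.0602 0.092 ]
side {'centre': [0.4522, 0.5288], 'conf': 0.67} [0.574  0.0574 0.092 ]
```

```bash
python3 - <<'E'
from h import *
p,M=here()
c=lambda q:(np.array(proj("side",q))-[160,120])*3
print("tcp",c(p),"grasp",c(p-M[:,2]*.0187),"up50",c(p-M[:,2]*.05))
ex=np.array([np.cos(.209),np.sin(.209),0]);ey=np.array([-ex[1],ex[0],0])
mid=np.array([.576,.0545])
for t in(-.06,0,.051,.06): print(t,c(np.r_[mid,.092]+ey*t))
w=cv2.imread("pics/w2.png")[100:300,240:400];b=cv2.imread("pics/side0.png")[180:240,260:320]
s=cv2.imread("pics/s2.png") ;b=optics.camera("side")[:,:,::-1][180:240,260:320]
cv2.imwrite("pics/c2.png",np.hstack([cv2.resize(w,(480,600),interpolation=2),cv2.resize(b,(320,600),interpolation=2)]))
E
```

```text
t 4.85 p [0.5764 0.0531 0.075 ] y-angle 12.003810398253755 w 0.0006265673471402501 F [ 0.2726 -0.2146  0.9437] ff 0.0 q5 1.4532100777664247
tcp [387.9389 281.6418] grasp [387.2898 270.2139] up50 [386.1713 250.5235]
-0.06 [392.8503 232.2718]
0 [387.2844 272.2688]
0.051 [382.2472 308.466 ]
0.06 [381.3271 315.0784]
```

View pics/c2.png

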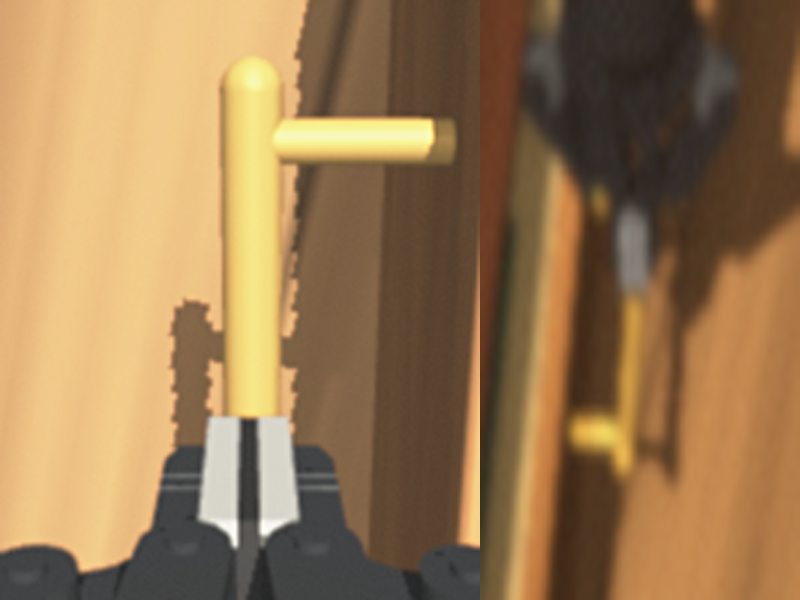

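Call:
play_rows(steps=[0,0,0,0,0.7,0,0,0,0,0.7,0,0,0,0,0.7,0,0,0,0,0.7,0,0,8,0,0.7,0,0,8,0,0.7,0,0,4,0,0.7,0,0,0,0,1,0,0,0,0,1,0,0,0,0,1,0,0,0,0,1,0,0,0,0,1], force=50)

```text
time: 5.9
position: [0.576, 0.0532, 0.0538]
tcp_rot: [0.629, 0.777, -0.0, -0.001]
contact_force: [3.8, 1.0, -11.9]
width: 0.1
finger_force: 48.5
```

Call:
play_rows(steps=[0,0,0,0,0.7,0,0,0,0,0.7,0,0,0,0,0.7,0,0,0,0,0.7,0,0,6,0,0.7,0,0,6,0,0.7,0,0,0,0,0.7,0,0,0,0,1,0,0,0,0,1,0,0,0,0,1,0,0,0,0,1,0,0,0,0,1], force=60)

```text
time: 6.9
position: [0.576, 0.053, 0.0428]
tcp_rot: [0.629, 0.777, -0.0, -0.0]
contact_force: [-0.4, 0.8, -2.0]
width: 0.104
finger_force: 58.4
```

Call:
play_rows(steps=[0,-5,0,0,1,0,-10,0,0,1,0,-12,0,0,1,0,-12,0,0,1,0,-12,0,0,1,0,-12,0,0,1,0,-12,0,0,1,0,-12,0,0,1,0,-10,0,0,1,0,-3,0,0,1,0,0,0,0,1])

```text
time: 7.82
position: [0.4774, 0.0319, 0.0428]
tcp_rot: [0.629, 0.777, -0.001, -0.0]
contact_force: [-0.2, -0.4, -4.0]
width: 0.099
finger_force: 59.8
```

Call:
play_rows(steps=[0,-5,0,0,1,0,-6,0,0,1,0,-6,0,0,1,0,-6,0,0,1,0,-4,0,0,1,0,-3,0,0,1,0,0,0,0,1])

```text
time: 8.4
position: [0.4489, 0.0258, 0.0428]
tcp_rot: [0.629, 0.777, -0.0, -0.0]
contact_force: [4.0, -0.9, -11.4]
width: 0.102
finger_force: 59.4
```

```bash
python3 - <<'E'
from h import *
here()
a=save("top","top3");save("wrist","w3")
for t,z in(("cabinet_drawer0_handle",.092),("lever_pivot",.061),("lever_grip",.061)):
  for c in("top","side","wrist"):
    if t=="cabinet_drawer0_handle" and c!="top": optics.camera(c)
    for r in optics.spot_point(t,c)[:2]: print(t,c,r,onz(c,r["centre"],z))
cv2.imwrite("pics/c3.png",np.vstack([cv2.resize(a[40:240,180:380],(600,600),interpolation=2)])[:,:,::-1])
E
```

```text
t 8.4 p [0.4489 0.0258 0.0428] y-angle 11.992610694057026 w 0.10236575773099388 F [  3.9861  -0.8575 -11.4186] ff 59.434250593185425 q5 1.4192618808819812
cabinet_drawer0_handle side {'centre': [0.51, 0.5375], 'conf': 0.96} [0.4551 0.0393 0.092 ]
cabinet_drawer0_handle side {'centre': [0.487, 0.362], 'conf': 0.41} [ 0.5972 -0.295   0.092 ]
cabinet_drawer0_handle wrist {'centre': [0.5023, 0.6597], 'conf': 0.91} [0.4478 0.0281 0.092 ]
lever_pivot top {'centre': [0.4403, 0.441], 'conf': 0.93} [0.6088 0.068  0.061 ]
lever_pivot side {'centre': [0.435, 0.544], 'conf': 0.66} [0.6103 0.0668 0.061 ]
lever_grip side {'centre': [0.4692, 0.5615], 'conf': 0.37} [0.5322 0.0758 0.061 ]
lever_grip side {'centre': [0.5753, 0.78], 'conf': 0.29} [0.269  0.3175 0.061 ]
lever_grip wrist {'centre': [0.7964, 0.387], 'conf': 0.7} [0.534 0.094 0.061]
```

View pics/c3.png

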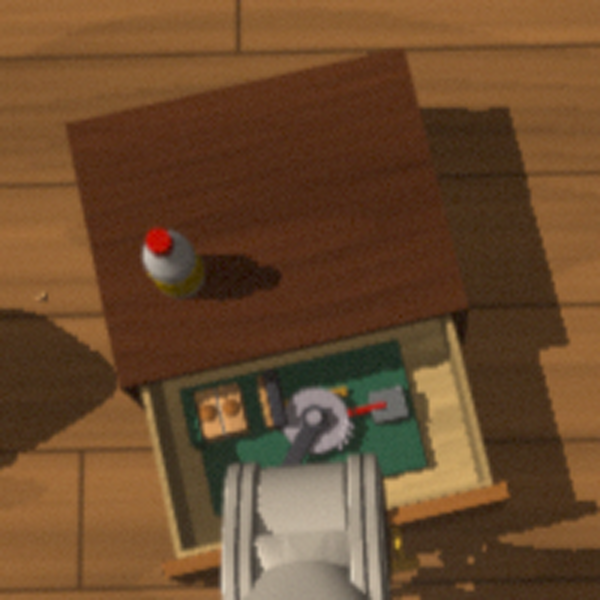

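Call:
play_rows(steps=[0,-3,0,0,1,0,-3,0,0,1,0,-2,0,0,1,0,-2,0,0,1,0,0,0,0,1])

```text
time: 9.47
position: [0.4434, 0.0246, 0.0429]
tcp_rot: [0.629, 0.777, 0.003, 0.002]
contact_force: [12.9, -0.0, -26.2]
width: 0.103
finger_force: 58.4
```

Call:
play_rows(steps=[0,3,0,0,1,0,0,0,0,0.72,0,0,0,0,0.7,0,0,0,0,0.7,0,0,0,0,0.7,0,0,-10,0,0.7,0,0,-20,0,0.7,0,0,-30,0,0.7,0,0,-35,0,0.5,0,0,-35,0,0.5,0,0,-30,0,0.5,0,0,0,0,0.5])

```text
time: 10.47
position: [0.4464, 0.025, 0.2104]
tcp_rot: [0.629, 0.777, 0.005, 0.005]
contact_force: [1.5, 0.8, 0.7]
width: 0.5
finger_force: 0.0
```

```bash
python3 - <<'E'
from h import *
save("wrist","w4");here()
for t,z in(("cabinet_drawer0_handle",.092),("lever_pivot",.061),("lever_grip",.061)):
    for r in optics.spot_point(t,"wrist")[:2]: print(t,r,onz("wrist",r["centre"],z))
r=optics.silhouettes("lever_grip","wrist")
for q in r[:2]: print(q["conf"],np.array(q["extent"])*[640,400,640,400])
E
```

```text
t 10.5167 p [0.4451 0.025  0.2074] y-angle 12.00746366651507 w 0.5001925488950448 F [-0.3221 -0.3365 -0.7909] ff 0.0 q5 1.4169173166283826
cabinet_drawer0_handle {'centre': [0.4938, 0.4542], 'conf': 0.9} [0.4367 0.0274 0.092 ]
lever_pivot {'centre': [0.715, 0.4408], 'conf': 0.89} [0.5843 0.0581 0.061 ]
lever_grip {'centre': [0.6417, 0.3312], 'conf': 0.77} [0.5199 0.092  0.061 ]
0.61 [402.688 122.72  432.384 144.92 ]
```

View pics/w4.png

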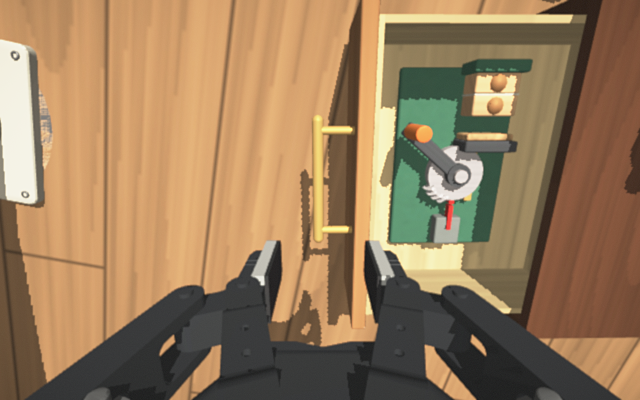

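Call:
play_rows(steps=[16,32.2,0,0,0.5,16,32.2,0,0,0.5,16,32.2,0,0,0.5])

```text
time: 10.97
position: [0.5267, 0.092, 0.2017]
tcp_rot: [0.63, 0.777, -0.001, -0.001]
contact_force: [0.1, -0.3, 1.1]
width: 0.5
finger_force: 0.0
```

Call:
play_rows(steps=[0,0,0,-7,0.5,0,0,0,-7,0.5,0,0,0,-7,0.5,0,0,0,-7,0.5,0,0,0,-7,0.5,0,0,0,-7,0.5,0,0,0,-7,0.5,0,0,0,-7,0.5,0,0,0,-7,0.5,0,0,20,-7,0.5,0,0,30,-7,0.5,0,0,0,0,0.5])

```text
time: 11.97
position: [0.5217, 0.0908, 0.1462]
tcp_rot: [0.008, 1.0, -0.001, -0.007]
contact_force: [-0.8, 0.3, -0.8]
width: 0.495
finger_force: 0.0
```

```bash
python3 - <<'E'
from h import *
im=save("wrist","w5");tomove([.530,.092,.038])
for t,z in(("lever_pivot",.061),("lever_grip",.061)):
    for r in optics.spot_point(t,"wrist")[:2]: print(t,r,onz("wrist",r["centre"],z))
for q in optics.silhouettes("lever_grip","wrist")[:2]: print(q["conf"],np.array(q["extent"])*[640,400,640,400])
p,M=here();print("tcp px",proj("wrist",p),"target top px",proj("wrist",np.array([.53,.092,.104])),proj("wrist",np.array([.53,.092,.061])))
E
```

```text
t 12.0167 p [0.5229 0.091  0.1488] y-angle 88.85710521234076 w 0.5007299344488604 F [-0.8152 -0.5633  0.3092] ff 0.0 q5 0.19214493238363264
tool mm [ -8.18     1.3789 110.7325]
lever_pivot {'centre': [0.4584, 0.6783], 'conf': 0.78} [0.6039 0.0594 0.061 ]
lever_grip {'centre': [0.5128, 0.5005], 'conf': 0.72} [0.5335 0.0953 0.061 ]
0.77 [318.4   194.8   339.904 228.68 ]
t 12.1667 p [0.5273 0.0917 0.1538] y-angle 88.87428603894877 w 0.49969982842032673 F [-0.1549 -0.539   0.1183] ff 0.0 q5 0.19184820903404914
tcp px (np.float64(324.76433134791137), np.float64(230.96279359751983)) target top px (np.float64(324.66909583149555), np.float64(209.82929124959244)) (np.float64(324.3290228791605), np.float64(195.12660523804044))
```

View pics/w5.png

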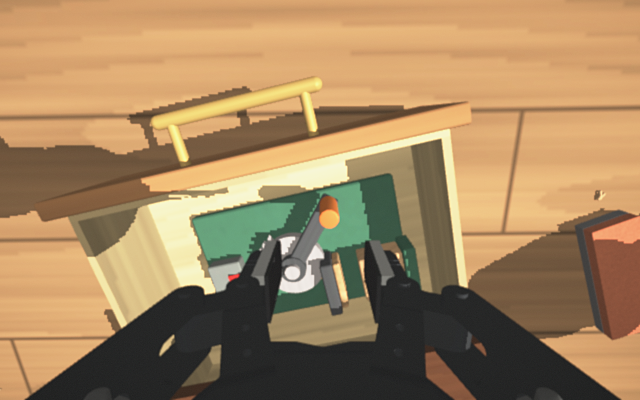

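```bash
python3 - <<'E'
from h import *
print(onz("wrist",(330/640,217/400),.104),onz("wrist",(328/640,198/400),.061))
optics.camera("wrist");tomove([.5325,.0945,.038])
optics.camera("top");tomove([.5325,.0945,.038])
E
```

```text
[0.5361 0.0961 0.104 ] [0.5328 0.0954 0.061 ]
t 12.2167 p [0.5278 0.0918 0.1544] y-angle 88.90087213043073 w 0.5015926124956515 F [-0.5755  0.4735  0.5177] ff 0.0 q5 0.1913958278056804
tool mm [ -4.4097   2.728  116.3986]
t 12.2667 p [0.528  0.0918 0.1546] y-angle 88.91999229179405 w 0.5032483520166501 F [-0.1187 -0.0055  0.6308] ff 0.0 q5 0.19104689943965722
tool mm [ -4.1653   2.6802 116.5947]
```

Call:
play_rows(steps=[-5,3,0,0,0.5,0,0,20,0,0.5,0,0,20,0,0.5,0,0,20,0,0.5,0,0,15,0,0.5,0,0,0,0,0.5,0,0,0,0,0.5])

```text
time: 12.85
position: [0.5321, 0.0947, 0.0782]
tcp_rot: [0.009, 1.0, -0.0, -0.0]
contact_force: [0.6, 0.9, 1.1]
width: 0.498
finger_force: 0.0
```

```bash
python3 - <<'E'
from h import *
im=save("wrist","w6");tomove([.5325,.0945,.038])
cv2.imwrite("pics/c6.png",cv2.resize(im[100:340,170:490],None,fx=2.2,fy=2.2,interpolation=2)[:,:,::-1])
E
```

```text
t 12.9 p [0.5329 0.0948 0.0791] y-angle 88.98489364822925 w 0.49616243958639095 F [0.3546 0.0156 0.2738] ff 0.0 q5 0.19377512870124475
tool mm [ 0.4718 -0.3401 41.1429]
```

View pics/c6.png

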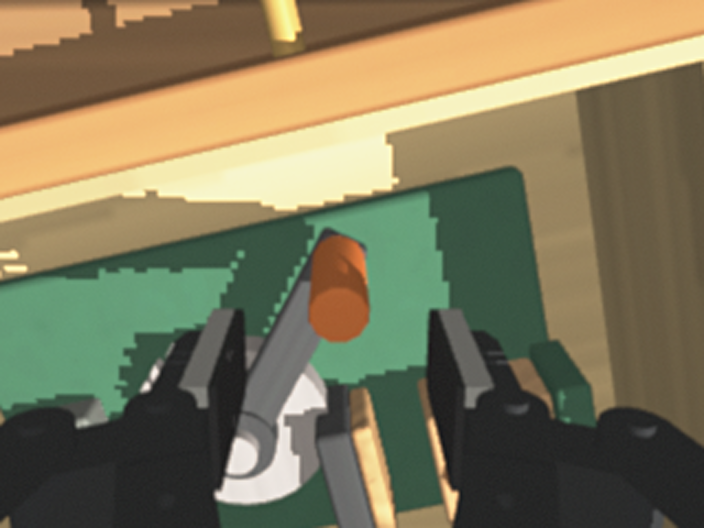

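Call:
play_rows(steps=[3,0,10,0,0.5,0,0,10,0,0.5,0,0,10,0,0.5,0,0,5,0,0.5,0,0,0,0,0.6,0,0,0,0,0.7,0,0,0,0,0.85,0,0,0,0,1,0,0,0,0,1,0,0,0,0,1,0,0,0,0,1], force=50)

```text
time: 13.82
position: [0.5292, 0.0949, 0.0435]
tcp_rot: [0.009, 1.0, 0.0, 0.0]
contact_force: [-1.1, 1.1, 1.5]
width: 0.168
finger_force: 48.8
```

```bash
python3 - <<'E'
from h import *
optics.camera("wrist")
for t,z in(("lever_pivot",.061),("lever_grip",.061)):
    for r in optics.spot_point(t,"wrist")[:2]: print(t,r,onz("wrist",r["centre"],z))
p,M=here()
yaw=np.radians(12);piv=np.array([.597,.057])
d=p[:2]-piv;print("r",np.linalg.norm(d),"theta",(np.arctan2(d[1],d[0])%(2*np.pi))-np.pi-yaw+.7)
E
```

```text
lever_grip {'centre': [0.5036, 0.6002], 'conf': 0.88} [0.5275 0.0933 0.061 ]
t 13.9667 p [0.5292 0.0948 0.0435] y-angle 89.00353929680398 w 0.16750643964410983 F [-0.67    0.8084  2.2244] ff 48.79730701446533 q5 0.19448572637388897
r 0.0776457934098986 theta -0.018467671090272475
```

```bash
python3 - <<'E'
from h import *
ya=np.radians(89);ty=np.array([np.cos(ya),np.sin(ya)]);tx=np.array([-np.sin(ya),np.cos(ya)])
u=lambda t:75*np.array([np.cos(np.pi+.209-.7+t),np.sin(np.pi+.209-.7+t)])
T=np.arange(0,1.06,.06)
for a,b in zip(T,T[1:]):
    d=u(b)-u(a);print(round(b,2),np.round([d@tx,d@ty],1))
E
```

```text
0.06 [ 1.9 -4.1]
0.12 [ 1.7 -4.2]
0.18 [ 1.4 -4.3]
0.24 [ 1.2 -4.3]
0.3 [ 0.9 -4.4]
0.36 [ 0.6 -4.5]
0.42 [ 0.4 -4.5]
0.48 [ 0.1 -4.5]
0.54 [-0.2 -4.5]
0.6 [-0.4 -4.5]
0.66 [-0.7 -4.4]
0.72 [-1.  -4.4]
0.78 [-1.2 -4.3]
0.84 [-1.5 -4.2]
0.9 [-1.7 -4.2]
0.96 [-2. -4.]
1.02 [-2.2 -3.9]
```

Call:
play_rows(steps=[1.9,-4.1,0,0,1,1.7,-4.2,0,0,1,1.4,-4.3,0,0,1,1.2,-4.3,0,0,1,0.9,-4.4,0,0,1,0.6,-4.5,0,0,1,0,0,0,0,1,0,0,0,0,1])

```text
time: 14.63
position: [0.5213, 0.0701, 0.0434]
tcp_rot: [0.009, 1.0, 0.002, 0.001]
contact_force: [0.7, 7.5, 2.1]
width: 0.168
finger_force: 48.8
```

```bash
cat > ang.py <<'E'
from h import *
for c in("side","top","wrist"):
    optics.camera(c)
    q={}
    for t in("lever_pivot","lever_grip"):
        r=optics.spot_point(t,c)
        if r: q[t]=onz(c,r[0]["centre"],.061);print(c,t,r[0]["conf"],q[t])
    if len(q)==2:
        d=q["lever_grip"]-q["lever_pivot"];print(c,"r",np.hypot(d[0],d[1]),"theta",(np.arctan2(d[1],d[0])%(2*np.pi))-np.pi-.209+.7)
p,M=here();d=p[:2]-np.array([.5292,.0948])
u=lambda t:.075*np.array([np.cos(np.pi+.209-.7+t),np.sin(np.pi+.209-.7+t)])
T=np.linspace(-.1,1.3,1401);e=[np.linalg.norm(u(t)-u(0)-d) for t in T];k=int(np.argmin(e));print("fk theta (from 0)",T[k],"resid mm",1000*e[k])
E
python3 ang.py
```

```text
side lever_pivot 0.69 [0.6043 0.0537 0.061 ]
top lever_pivot 0.55 [0.6006 0.0591 0.061 ]
wrist lever_pivot 0.65 [0.5951 0.0605 0.061 ]
wrist lever_grip 0.71 [0.5188 0.0684 0.061 ]
wrist r 0.07670612303835372 theta 0.38764171003301395
t 15.0833 p [0.5213 0.0701 0.0434] y-angle 89.03187898212794 w 0.16741635392026877 F [0.3094 5.7984 1.9475] ff 48.83737921714783 q5 0.14870788144769836
fk theta (from 0) 0.348 resid mm 0.22792478987992143
```

Call:
play_rows(steps=[0.4,-4.5,0,0,1,0.1,-4.5,0,0,1,-0.2,-4.5,0,0,1,0,0,0,0,1,0,0,0,0,1])

```text
time: 15.5
position: [0.5208, 0.0563, 0.0434]
tcp_rot: [0.009, 1.0, 0.002, 0.001]
contact_force: [1.6, 6.0, 2.0]
width: 0.171
finger_force: 49.0
```

```bash
python3 ang.py
```

```text
side lever_pivot 0.65 [0.5978 0.0602 0.061 ]
top lever_pivot 0.38 [0.5886 0.0632 0.061 ]
wrist lever_pivot 0.56 [0.5932 0.0581 0.061 ]
wrist lever_grip 0.64 [0.5201 0.0546 0.061 ]
wrist r 0.07324993820659297 theta 0.5382066073653776
t 15.95 p [0.5208 0.0563 0.0434] y-angle 89.0188208514663 w 0.16873670457650614 F [1.5333 5.8856 1.3458] ff 48.9679491519928 q5 0.12325166813676769
fk theta (from 0) 0.533 resid mm 0.3643799749321511
```

Call:
play_rows(steps=[-0.4,-4.5,0,0,1,-0.3,-2.2,0,0,1,0,0,0,0,1])

```text
time: 16.2
position: [0.5215, 0.0495, 0.0434]
tcp_rot: [0.009, 1.0, 0.001, 0.001]
contact_force: [1.3, 5.4, 0.8]
width: 0.166
finger_force: 49.2
```

Call:
play_rows(steps=[-0.4,-2.2,0,0,1,0,0,0,0,1])

```text
time: 16.37
position: [0.5223, 0.0455, 0.0435]
tcp_rot: [0.009, 1.0, -0.001, 0.001]
contact_force: [2.4, -0.5, 1.0]
width: 0.169
finger_force: 49.3
```

Call:
play_rows(steps=[-0.5,-2.2,0,0,1,0,0,0,0,1])

```text
time: 16.53
position: [0.5225, 0.044, 0.0434]
tcp_rot: [0.009, 1.0, 0.0, 0.001]
contact_force: [3.7, 2.8, 2.4]
width: 0.168
finger_force: 49.3
```

Call:
play_rows(steps=[-0.5,-2.2,0,0,1,0,0,0,0,1])

```text
time: 16.7
position: [0.5226, 0.0431, 0.0434]
tcp_rot: [0.009, 1.0, 0.001, 0.0]
contact_force: [2.5, 6.2, 2.6]
width: 0.164
finger_force: 49.3
```

```bash
python3 ang.py | grep theta
```

```text
side r 0.011075447275156792 theta 2.779150654526477
wrist r 0.07478158902481609 theta 0.7167643065645354
fk theta (from 0) 0.7120000000000001 resid mm 0.44311255177638714
```

Call:
play_rows(steps=[-1.2,-4.3,0,0,1,-0.8,-2.2,0,0,1,0,0,0,0,1])

```text
time: 17.4
position: [0.5239, 0.0381, 0.0433]
tcp_rot: [0.008, 1.0, 0.003, -0.0]
contact_force: [1.2, 9.8, 2.5]
width: 0.168
finger_force: 49.3
```

Call:
play_rows(steps=[-0.8,-2.1,0,0,1,0,0,0,0,1])

```text
time: 17.57
position: [0.5245, 0.036, 0.0433]
tcp_rot: [0.008, 1.0, 0.003, -0.0]
contact_force: [1.8, 9.5, 3.7]
width: 0.168
finger_force: 49.3
```

```bash
python3 ang.py | grep theta
```

```text
wrist r 0.003045703356156348 theta 2.1659082635093885
fk theta (from 0) 0.811 resid mm 0.4665044120065302
```

Call:
play_rows(steps=[-0.8,-2.1,0,0,1,-0.8,-2.1,0,0,1,0,0,0,0,1])

```text
time: 18.27
position: [0.5274, 0.0295, 0.0435]
tcp_rot: [0.009, 1.0, 0.0, 0.001]
contact_force: [4.6, 1.7, 1.1]
width: 0.174
finger_force: 49.4
```

Call:
play_rows(steps=[-0.5,-1,0,0,1,0,0,0,0,1])

```text
time: 18.43
position: [0.5277, 0.0287, 0.0434]
tcp_rot: [0.009, 1.0, 0.001, 0.001]
contact_force: [3.7, 3.6, 1.6]
width: 0.172
finger_force: 49.4
```

```bash
python3 ang.py | grep theta
```

```text
fk theta (from 0) 0.918 resid mm 0.6870012250916162
```

Call:
play_rows(steps=[-0.9,-2,0,0,1,0,0,0,0,1,0,0,0,0,1,0,0,0,0,1,0,0,0,0,1,0,0,0,0,1])

```text
time: 19.38
position: [0.528, 0.0277, 0.0433]
tcp_rot: [0.008, 1.0, 0.002, 0.0]
contact_force: [2.5, 6.7, 2.6]
width: 0.164
finger_force: 49.4
```

```bash
python3 - <<'E'
from h import *
a=save("top","top7");b=save("wrist","w7")
for t,z in(("lever_pivot",.061),("cabinet_drawer0_handle",.092)):
    for r in optics.spot_point(t,"top")[:1]: print(t,r,onz("top",r["centre"],z))
E
python3 ang.py|tail -2
```

```text
t 20.0333 p [0.528  0.0277 0.0434] y-angle 89.04769133181809 w 0.16963342854740068 F [2.1342 7.8016 2.8469] ff 49.38904881477356 q5 0.06702750173369257
fk theta (from 0) 0.9309999999999999 resid mm 0.5931889663203023
```

```bash
python3 -c "
from h import *
print(order.sign_off())"
```

```text
the job is handed in; nothing more can be done
None
```

I handed in the job at about 20 s of the 70 s limit: the drawer is pulled out to what felt like its end stop, and the lever is held just past its third click at about 0.93 rad. The gripper still holds the orange grip with about 49 N. The angle comes from the arm's own position; I felt the force drop at clicks two and three but did not see a verdict. I also didn't re-measure the bottle and tools, though the arm met no unexpected contact.

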